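# Load the module carrier, close its flap and hold it up level

## Robot

A 6-joint arm with a two-finger parallel gripper is mounted at the origin on a cart in front of the work surface, level with it; the furniture and walls round the work are solid. World frame = base frame: x ahead of the robot, y to its left, z up, the work surface at z = 0. Lengths are in m, angles in degrees, forces in N, time in s.
With the tool pointing down it reaches from about 0.3 to 0.825 m from the base axis. Payload 5.4 kg.
Tool frame: the origin (TCP) lies between the finger pads, 19 mm behind the fingertips; this is the grasp point; z points along the fingers, y is the line along which they close (so a half turn about z gives the same grasp; the last joint's range is limited). The gripper opens to 92 mm and grips with 3 to 60 N. Pads are 20 mm wide; open, the fingers measure 128 mm over their backs; the gripper's body (75 mm by 189 mm) begins 69 mm behind the grasp point.
Start: joints at [59.696, 9.076, 91.501, -0, 79.423, -12.038], TCP at [0.18, 0.546, 0.233] pointing down, gripper open.
Joint ranges: [-166.64, 166.64], [-54.1, 131.32], [10.49, 154.53], [-73.88, 253.88], [9.74, 151.15], [-171.62, 171.62]. Speed limits (degrees/s): [147.25, 147.25, 180, 180, 180, 180].

## Interface

Orientations are given as [roll, pitch, yaw] about the fixed x, y, z axes, in that order (R = Rz(yaw) Ry(pitch) Rx(roll)).
In Python, from cell import r gives the robot as it stands.
- The arm moves only by the tool arm_command, never from a script. Its arguments are lists of equal length, an entry for each row: "delta_pos": the shift along the world's x, y, z in m, a list of three; "roll": the turn about the world's z in rad; "claw": the opening, from 0 (shut) to 1 (fully open). In form: {"delta_pos": [[tx, ty, tz], ...], "roll": [roll, ...], "claw": [claw, ...]}. A call has 1 to 5 rows; each row is the pose to reach, as a shift and turn from the pose commanded when the call began; what a row does not reach only later rows make up. A row lasts 1/8 s, in which the tool goes at most 62.5 mm and 10.7 degrees, less where a joint would pass 70% of its speed; a pose out of reach is approached as far as the arm can. A call with a gripper value outside its range is refused whole. The fingers move at their own pace and stop on an object; "force" is the grip in N (left out, the last holds). Time passes only in rows, so rows that repeat a pose let the fingers close. It gives the time, the measured TCP pose, the force, the opening and the grip force at its end, in the units of the state.
- r.get_obs(): the state, without advancing time (a new reading comes with each control period).
- r.get_image(name): name is "scene" or "side" or "wrist"; returns a dict with "image" (480x640x3 uint8, red, green, blue), "intrinsics" (3x3 intrinsics, pixels), "T" (4x4, takes a point from camera to world coordinates); the wrist camera has in their place "hand_eye" (4x4, takes a point from camera to tool coordinates, whose origin is the TCP and whose axes are the flange's). Camera axes: x right, y up, looking along -z (the intrinsics and any distortion apply to the point x, -y, -z); pixel columns grow to the right and rows downward; lengths in m; the calibration is good to about 2 mm. A picture is of the moment at which its call begins: read the wrist's pose just before it. There is no depth.
- r.close_job(): hands the job in; it is judged then, once.
The state is a dict: "t": time; "joint_positions": joint angles; "qvel": joint speeds; "joint_torque": joint torques, N m; "eef_pos": TCP position; "ee_rot": TCP orientation; "wrist_force": force on the tool from outside, world axes, zero at the start; "ft_torque": the same for the moment, N m; "finger_gap": finger opening in m; "grip_force": force on a finger pad.
Only numpy, scipy, OpenCV 4.12 (cv2) and the standard library are available. Lean on these libraries where they do the work, as an engineer would, in place of code of your own. Each camera call takes 0.05 s, during which the arm holds its last target. There are 200 camera calls.

## Task

Lay the loose white relay module flat and lengthwise in the empty pocket of the two-pocket carrier, and swing that pocket's steel flap fully down over it. Then lift the carrier by its wooden cross handle and finish holding it still and level in the air, its underside at least 10 cm above the bench and no higher than 30 cm; do not put it down or let go. Never tip the carrier over and leave the timer and the tape roll where they are.

Things in the scene. Friction and masses are not known exactly. Their poses are not given: they have to be found in the camera images.
- carrier: Loose black carrier, 0.5 kg, a narrow tray 64 (x) x 246 (y) x 110 (z) mm; origin under its centre, y along its length. Base 6 mm thick. At each end a pocket, centred 78 mm from the middle, floor 54 (x) x 80 (y) mm, wall tops at z = 18 mm. The +y pocket is full, its flap shut (both fixed); the -y one is empty. Handle in the middle, 46 mm high hinge cheeks at both ends (y = +-124 mm).
- carrier_handle (a point): Centre of the plain wooden handle bar, 100 mm above the carrier's underside; axes as the carrier's. The bar runs along x: 18 mm thick in y, 20 mm high in z, 54 mm free length between its two upright cheeks; 70 mm of free space under it.
- pocket (a point): centre of the empty pocket's floor (6 mm above the carrier's underside); axes as the carrier's
- flap (a joint): Angle of the empty pocket's steel flap, rad: 0 = closed, level over the pocket, pointing to the carrier's middle; pi/2 = up; 2.0 = fully open, leaning outward. Light friction hinge (0.01 N m), stays where left. Axis along the carrier's x at y = -124, z = 42 mm. Flap 36 mm wide (x), 60 mm long, 3 mm thick; closed, its top is at z = 43.5 mm, clear of a seated module by 2.5 mm.
- flap_tip (a point): middle of the flap's free end, 58 mm from the hinge axis
- module: Loose white relay module, 46 (x) x 72 (y) x 32 (z) mm, 60 g, lying flat; origin at the centre of its underside. The solid for contact is 30 mm high. Its place is in the empty pocket, y along the carrier's y (either way round).
- timer: bystander: small white timer with buttons, 60 x 62 x 23 mm, origin under its centre
- tape_roll: bystander: roll of brown tape lying flat, 70 mm across, 19 mm high, origin under its centre
Mind the look-alikes: they are no part of the job. What is shaped like the module but red is not meant.

How it is judged (in metres and radians):
On the way, in this order (a step that is already met when the one before it is completed fails the run):
1. the module lies flat in the empty pocket, flap still open, carrier on the bench (horizontal distance between module and pocket below 0.012 m and z of module in the frame of carrier below 0.012 m and angle between the y axis of module and the y axis of carrier, either way round below 0.2 rad and value of joint flap above 0.5 rad and height (world z) of carrier below 0.02 m), for 0.2 s.
2. the flap is fully down over the seated module (value of joint flap below 0.12 rad and horizontal distance between module and pocket below 0.012 m and height (world z) of carrier below 0.02 m), for 0.2 s.
3. the carrier is up, level, held by its handle (height (world z) of carrier above 0.095 m and angle between carrier's own z axis and vertical below 0.12 rad and contact force between the fingers and carrier above 2 N), for 0.2 s.
At the end, for the whole second after the job is handed in: Carrier held by its handle (TCP within 45 mm of the bar centre, over 2 N), underside 95-310 mm up, tilt under 0.12 rad, still (30 mm/s, 0.15 rad/s); flap within 0.15 rad of closed; module within 14 mm of the pocket floor centre, 0.2 rad, flat; timer, tape within 30 mm of start, clear of carrier (all of step 3 and height (world z) of carrier below 0.31 m and linear speed of carrier below 0.03 m/s and angular speed of carrier below 0.15 rad/s and distance between the grasp point and carrier_handle below 0.045 m and contact force between carrier and timer below 0.1 N and contact force between carrier and tape_roll below 0.1 N and value of joint flap below 0.15 rad and distance between module and pocket below 0.014 m and angle between the y axis of module and the y axis of carrier, either way round below 0.2 rad and angle between module's own z axis and vertical below 0.2 rad and distance of each of timer, tape_roll from where it was at the start of the episode below 0.03 m); the arm keeps its last pose, push and grip.
It fails at once if the carrier is tipped by more than 0.4 rad (23 degrees) (angle between carrier's own z axis and vertical above 0.4 rad).
It fails at once if the timer or the tape roll is moved by more than 30 mm (distance of any of timer, tape_roll from where it was at the start of the episode above 0.03 m).
It also fails if it takes over 72 s, if anything falls off the work surface, if the arm or the gripper's body presses on something with over 40 N, if the wrist force passes 120 N, or if a joint passes its speed limit or range.

## Working session

There is one attempt and no reset: what is moved stays moved. The work goes in short steps, Python scripts to look and compute and a tool call to move; the robot and the scene stay as the last step left them, time stands still between calls to the robot, and variables do not carry over. Pictures are saved under pics/ and viewed, at most 10 in all, crops included, and the job is handed in when it is done.

Besides the shell and the picture viewer there is one more tool, called after "Call:" by a JSON object that holds its "fn" and its "kwargs", one argument or row to a line. arm_command: Moves the arm, as the interface text tells. Its arguments: {"type":"object","properties":{"delta_pos":{"type":"array","items":{"type":"array","items":{"type":"number"}}},"roll":{"type":"array","items":{"type":"number"}},"claw":{"type":"array","items":{"type":"number"}},"force":{"type":"number"}},"required":["delta_pos","roll","claw"]}

```bash
mkdir -p pics; cat > h.py <<'E'
import numpy as np, cv2
from cell import r
from scipy.spatial.transform import Rotation as R
def grab(n,f=None):
    o=r.get_obs(); d=r.get_image(n)
    T=d.get("T")
    if T is None:
        M=np.eye(4); M[:3,3]=o["eef_pos"]; M[:3,:3]=R.from_euler("xyz",o["ee_rot"],degrees=True).as_matrix(); T=M@d["hand_eye"]
    if f: cv2.imwrite("pics/"+f,d["image"][:,:,::-1])
    return d["image"],np.array(d["intrinsics"]),np.array(T),d
def ray(K,T,u,v):
    p=np.linalg.inv(K)@[u,v,1]; w=T[:3,:3]@[p[0],-p[1],-p[2]]
    return T[:3,3],w/np.linalg.norm(w)
def plane(K,T,u,v,z):
    c,w=ray(K,T,u,v); return c+w*(z-c[2])/w[2]
def cross(rays):
    A=sum(np.eye(3)-np.outer(w,w) for c,w in rays); b=sum((np.eye(3)-np.outer(w,w))@c for c,w in rays)
    return np.linalg.solve(A,b)
E
python3 - <<'E'
from h import *
print(r.get_obs())
for n in ("scene","side","wrist"):
    i,K,T,d=grab(n,n+"0.png"); print(n,K.round(1).tolist(),T.round(3).tolist(),[k for k in d])
E
```

```text
{'t': 0.0, 'joint_positions': array([ 5.96964156e+01,  9.11078814e+00,  9.15695562e+01, -7.08498988e-04,
        7.94239256e+01, -1.20386495e+01]), 'qvel': array([ 0.00524724,  0.0143742 , -0.08975899,  0.00149488,  0.04995357,
        0.11633455]), 'joint_torque': array([-7.47602517e-04, -3.85568011e+01, -3.22109663e+01,  7.00668362e-02,
        3.78261984e-02, -1.51891600e-04]), 'eef_pos': array([0.17994453, 0.54550922, 0.23236003]), 'ee_rot': array([-1.79897878e+02, -2.10667986e-02,  1.61735177e+02]), 'wrist_force': array([-0.8280035 , -0.16297556,  0.51704504]), 'ft_torque': array([-0.03332025, -0.00994384,  0.06158598]), 'grip_force': 0.0, 'finger_gap': 0.0919218015784194}
scene [[550.7, 0.0, 317.1], [0.0, 550.7, 236.3], [0.0, 0.0, 1.0]] [[0.612, 0.601, -0.513, -0.281], [-0.791, 0.476, -0.385, -0.743], [0.013, 0.641, 0.767, 1.272], [0.0, 0.0, 0.0, 1.0]] ['image', 'intrinsics', 'T']
side [[576.3, 0.0, 323.2], [0.0, 576.3, 230.1], [0.0, 0.0, 1.0]] [[0.967, 0.177, -0.183, 0.147], [-0.255, 0.662, -0.705, -1.52], [-0.004, 0.729, 0.685, 1.398], [0.0, 0.0, 0.0, 1.0]] ['image', 'intrinsics', 'T']
wrist [[346.3, 0.0, 318.4], [0.0, 346.3, 238.3], [0.0, 0.0, 1.0]] [[0.312, -0.924, -0.223, 0.117], [0.95, 0.303, 0.075, 0.567], [-0.002, -0.235, 0.972, 0.384], [0.0, 0.0, 0.0, 1.0]] ['image', 'intrinsics', 'hand_eye']
```

View pics/scene0.png

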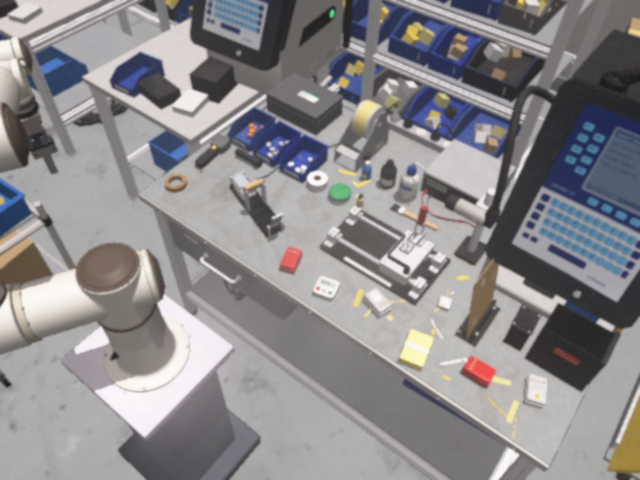

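View pics/side0.png

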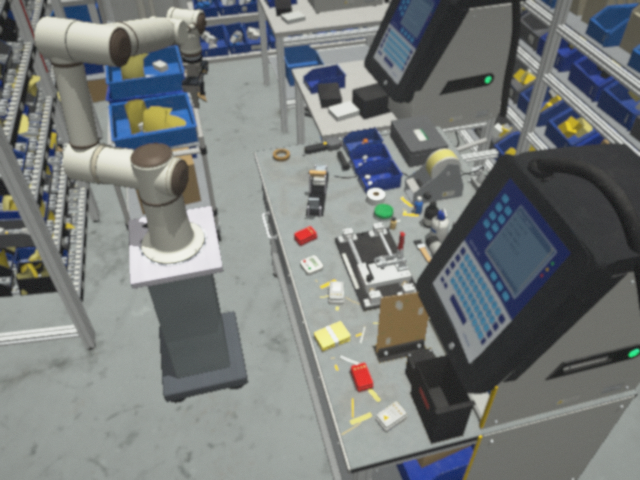

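Scene: the carrier is at about (256,205). White candidates are (378,300) and (536,390), and the timer is probably at (326,288). Side: the same items at (318,190), (336,292), (391,416) and (311,264). The tape roll is at (176,182) in the scene view. I'll zoom in.

```bash
python3 - <<'E'
import cv2,numpy as np
a=cv2.imread("pics/scene0.png");b=cv2.imread("pics/side0.png")
f=lambda im,x,y,w,h:cv2.resize(im[y:y+h,x:x+w],(400,300),interpolation=cv2.INTER_CUBIC)
cv2.imwrite("pics/m1.png",np.vstack([np.hstack([f(a,205,160,100,75),f(a,300,250,120,90)]),np.hstack([f(b,270,150,100,75),f(a,460,340,120,90)])]))
from h import *
for n,p in dict(car=((256,205),(318,190)),mod=((378,300),(336,292)),oth=((536,390),(391,416)),tim=((326,288),(311,264))).items():
    P=[]
    for im,q in zip(("scene","side"),p):
        i,K,T,d=grab(im); P.append(plane(K,T,*q,0.02).round(3))
    print(n,P)
E
```

```text
car [array([0.54 , 0.112, 0.02 ]), array([0.552, 0.117, 0.02 ])]
mod [array([ 0.482, -0.382,  0.02 ]), array([ 0.482, -0.385,  0.02 ])]
oth [array([ 0.503, -0.826,  0.02 ]), array([ 0.506, -0.829,  0.02 ])]
tim [array([ 0.426, -0.247,  0.02 ]), array([ 0.435, -0.248,  0.02 ])]
```

View pics/m1.png

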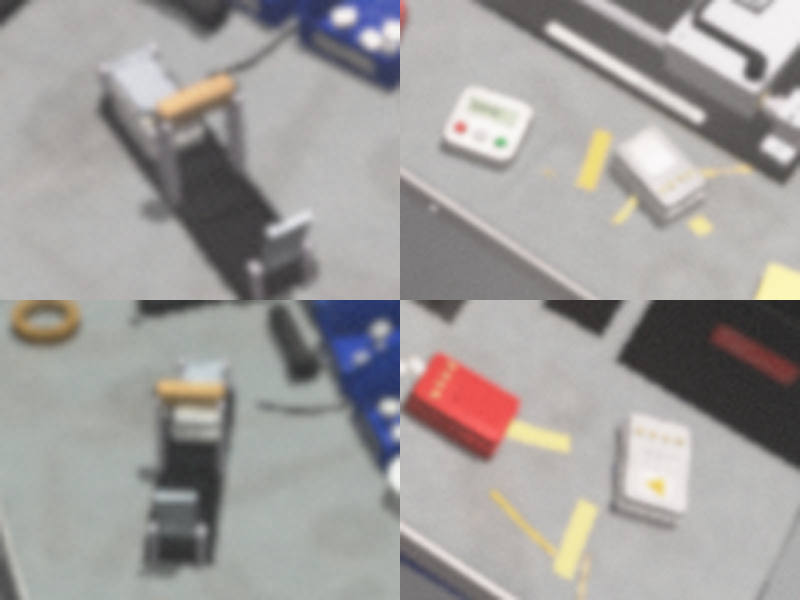

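Call:
{"fn": "arm_command", "kwargs": {
  "delta_pos": [
    [0.03,-0.045,0.02],
    [0.06,-0.09,0.04],
    [0.09,-0.135,0.06],
    [0.12,-0.18,0.08],
    [0.15,-0.225,0.1]
  ],
  "roll": [0,0,0,0,0],
  "claw": [1,1,1,1,1]
}}

```text
t: 1.18
eef_pos: [0.3309, 0.3195, 0.3342]
ee_rot: [180.0, 0.0, 161.7]
wrist_force: [0.8, 0.6, -0.1]
finger_gap: 0.0917
grip_force: 0.0
```

Call:
{"fn": "arm_command", "kwargs": {
  "delta_pos": [
    [0.03,-0.05,0.01],
    [0.06,-0.1,0.02],
    [0.09,-0.15,0.02],
    [0.12,-0.2,0.02],
    [0.15,-0.25,0.02]
  ],
  "roll": [0,0,0,0,0],
  "claw": [1,1,1,1,1]
}}

```text
t: 1.8
eef_pos: [0.481, 0.0692, 0.3536]
ee_rot: [180.0, 0.0, 161.7]
wrist_force: [0.1, 0.4, -0.2]
finger_gap: 0.0918
grip_force: 0.0
```

```bash
python3 - <<'E'
from h import *
o=r.get_obs();print(o["t"],o["eef_pos"],o["ee_rot"])
grab("wrist","w1.png")
E
```

```text
1.8 [0.48096805 0.06918597 0.35358529] [1.79976479e+02 4.47921120e-02 1.61720474e+02]
```

View pics/w1.png

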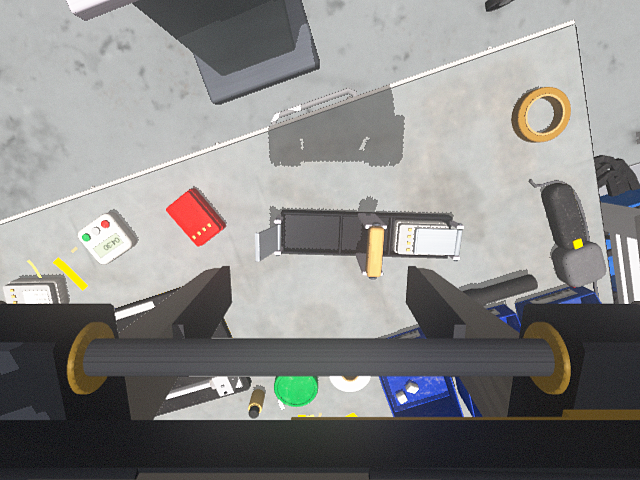

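Wrist view: the carrier runs from (275,233) to (462,235), with its empty pocket at left (284–342, 212–250). The flap is open at (266,242) and the orange bar is at (374,251). The full end is on the +y side, the timer is at (104,238), and the module is at the left edge (33,292). Next I'll shift to −y for a second view.

Call:
{"fn": "arm_command", "kwargs": {
  "delta_pos": [
    [0,-0.05,0],
    [-0.01,-0.1,0],
    [-0.02,-0.15,0],
    [-0.03,-0.2,0],
    [-0.03,-0.2,0]
  ],
  "roll": [0,0,0,0,0],
  "claw": [1,1,1,1,1]
}}

```text
t: 2.48
eef_pos: [0.4495, -0.1314, 0.3532]
ee_rot: [-180.0, -0.0, 161.4]
wrist_force: [0.8, 0.5, 0.4]
finger_gap: 0.0922
grip_force: 0.0
```

```bash
python3 - <<'E'
from h import *
i,K,T,d=grab("wrist","w2.png"); np.savez("w2.npz",K=K,T=T)
o=r.get_obs();print(o["eef_pos"],o["ee_rot"])
E
```

```text
[ 0.44995073 -0.12973809  0.35323792] [ 1.79974259e+02 -1.23824408e-02  1.61563685e+02]
```

View pics/w2.png

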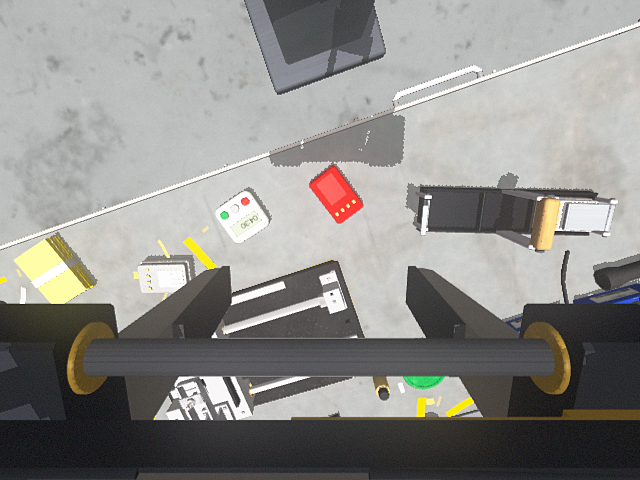

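```bash
cat > m.py <<'E'
from h import *
he=grab("wrist")[3]["hand_eye"]; z=np.load("w2.npz"); K=z["K"]
M=np.eye(4); M[:3,3]=[0.48096805,0.06918597,0.35358529]; M[:3,:3]=R.from_euler("xyz",[179.976479,0.0447921,161.720474],degrees=True).as_matrix()
V=[("w1.png",M@he,(340,215,400,290)),("w2.png",z["T"],(510,185,575,260))]
np.savez("w1.npz",K=K,T=M@he)
E=[]
for f,T,(x0,y0,x1,y1) in V:
    im=cv2.imread("pics/"+f); hsv=cv2.cvtColor(im,cv2.COLOR_BGR2HSV)
    m=cv2.inRange(hsv,(8,90,80),(25,255,255)); k=np.zeros_like(m); k[y0:y1,x0:x1]=m[y0:y1,x0:x1]
    c=max(cv2.findContours(k,0,2)[0],key=cv2.contourArea); rc=cv2.minAreaRect(c); b=cv2.boxPoints(rc)
    b=b[np.argsort(b[:,1])]; e=[b[:2].mean(0),b[2:].mean(0)]; print(f,rc,e); E.append([(ray(K,T,*q),plane(K,T,*q,.11)) for q in e])
    # dark floor of empty pocket
for j in (0,1): print("bar end",cross([E[0][j][0],E[1][j][0]]).round(4),E[0][j][1].round(4),E[1][j][1].round(4))
im=cv2.imread("pics/w1.png"); d=cv2.inRange(cv2.cvtColor(im,cv2.COLOR_BGR2GRAY),0,60)
im2=cv2.imread("pics/w2.png")
a=cv2.resize(im[195:275,250:475],None,fx=3.5,fy=3.5,interpolation=cv2.INTER_CUBIC); b=cv2.resize(im2[170:255,400:625],None,fx=3.5,fy=3.5,interpolation=cv2.INTER_CUBIC)
cv2.imwrite("pics/m2.png",np.vstack([a,b]))
print("mod",plane(K,z["T"],162,277,.03))
E
python3 m.py
```

```text
w1.png ((374.4060974121094, 251.31471252441406), (15.959339141845703, 50.15792465209961), 4.085616588592529) [array([376.1929 , 226.29948], dtype=float32), array([372.6193 , 276.32996], dtype=float32)]
w2.png ((545.0779418945312, 223.42657470703125), (23.60224723815918, 53.158599853515625), 9.865806579589844) [array([549.6321 , 197.24034], dtype=float32), array([540.5238 , 249.61281], dtype=float32)]
bar end [0.5186 0.1299 0.1015] [0.5169 0.129  0.11  ] [0.5154 0.1248 0.11  ]
bar end [0.5776 0.1083 0.1025] [0.5748 0.108  0.11  ] [0.5737 0.1042 0.11  ]
mod [ 0.4790111  -0.37962262  0.03      ]
```

View pics/m2.png

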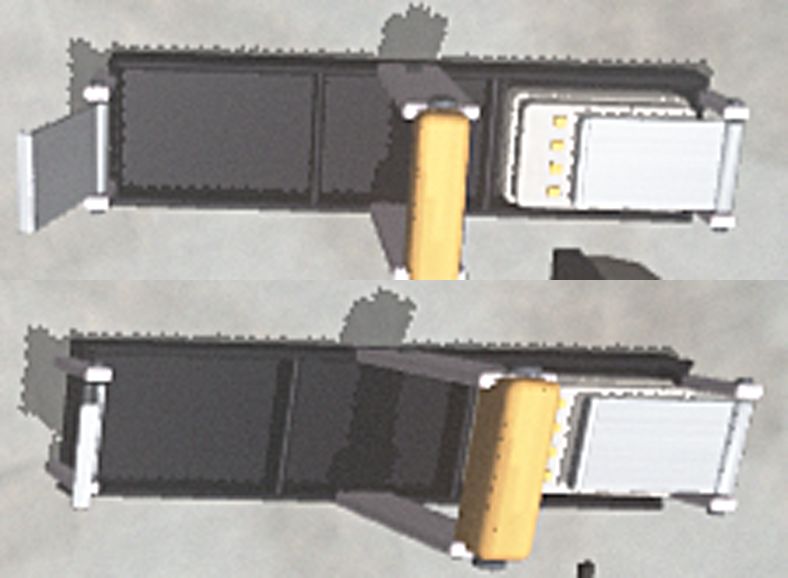

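Crops: the hinge-cheek tops show as white dots in w1 at crop (96,93), (97,204), (736,107), (722,221), and in w2 at (98,94), (–), (745,108), (722,225). The pocket divider is at crop x=316 in w1. I'll triangulate these points.

```bash
python3 - <<'E'
from h import *
a=np.load("w1.npz");b=np.load("w2.npz");K=a["K"]
P={}
for n,p,q in [("L-",(96,93),(98,94)),("R-",(736,107),(745,108)),("R+",(722,221),(722,225)),("L+",(97,204),None)]:
    A=ray(K,a["T"],250+p[0]/3.5,195+p[1]/3.5)
    pa=plane(K,a["T"],250+p[0]/3.5,195+p[1]/3.5,.046)
    if q:
        B=ray(K,b["T"],400+q[0]/3.5,170+q[1]/3.5); pb=plane(K,b["T"],400+q[0]/3.5,170+q[1]/3.5,.046)
        print(n,cross([A,B]).round(4),pa.round(4),pb.round(4))
    else: print(n,pa.round(4))
    P[n]=pa
c=sum(P.values())/4; y=(P["R-"]+P["R+"]-P["L-"]-P["L+"]); yaw=np.arctan2(-y[0],y[1])
print("centre",c,"yaw",np.degrees(yaw),np.linalg.norm(y)/2)
E
```

```text
L- [0.4851 0.0105 0.0454] [0.4851 0.0106 0.046 ] [0.4848 0.0103 0.046 ]
R- [0.5691 0.2449 0.0417] [0.5674 0.2435 0.046 ] [0.5676 0.2416 0.046 ]
R+ [0.6116 0.2286 0.0443] [0.6108 0.2281 0.046 ] [0.6108 0.2274 0.046 ]
L+ [ 0.5271 -0.0041  0.046 ]
centre [0.54760023 0.11951499 0.046     ] yaw -19.640366023457332 0.2469471654992648
```

Call:
{"fn": "arm_command", "kwargs": {
  "delta_pos": [
    [0.0,-0.05,-0.01],
    [0.0,-0.1,-0.02],
    [0.0,-0.15,-0.05],
    [0,-0.2,-0.08],
    [0,-0.2,-0.08]
  ],
  "roll": [0,0,0,0,0],
  "claw": [1,1,1,1,1]
}}

```text
t: 3.2
eef_pos: [0.4496, -0.3289, 0.2697]
ee_rot: [179.8, -0.3, 161.7]
wrist_force: [0.6, 0.3, 0.3]
finger_gap: 0.0922
grip_force: 0.0
```

```bash
python3 - <<'E'
from h import *
i,K,T,d=grab("wrist","w3.png"); np.savez("w3.npz",K=K,T=T)
o=r.get_obs();print(o["eef_pos"],o["ee_rot"])
p=T@np.r_[0,0,0,1]; P=np.linalg.inv(T)@np.r_[.479,-.38,.03,1]; q=K@[P[0]/-P[2],-P[1]/-P[2],1]; print(q)
u,v=int(q[0]),int(q[1]); a=i[max(v-60,0):v+60,max(u-80,0):u+80,::-1]
im2=cv2.imread("pics/w2.png")[217:337,82:242]
cv2.imwrite("pics/m3.png",np.hstack([cv2.resize(a,(400,300),interpolation=2),cv2.resize(im2,(400,300),interpolation=2)]))
E
```

```text
[ 0.45044519 -0.32800278  0.2717438 ] [ 1.79870416e+02 -1.56021358e-01  1.61742435e+02]
[283.63390061 252.06882171   1.        ]
```

View pics/m3.png

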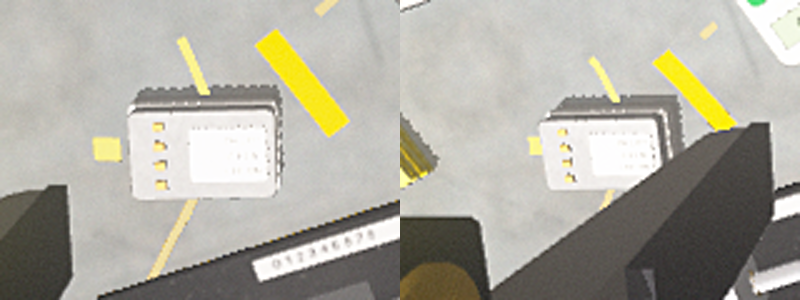

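The module's top face in w3 has crop corners TL (131,108), TR (277,112), BR (276,197) and BL (133,197). It is the white one with four gold contacts, and the black fixture edge lies just to its +x side.

```bash
python3 - <<'E'
from h import *
b=np.load("w2.npz");c=np.load("w3.npz");K=c["K"]
f=lambda p:(203+p[0]/2.5,192+p[1]/2.5); g=lambda p:(82+p[0]/2.5,217+p[1]/2.5)
for n,p,q in [("TL",(131,108),(141,122)),("BL",(133,197),(148,187))]:
    print(n,cross([ray(K,c["T"],*f(p)),ray(K,b["T"],*g(q))]).round(4))
C=np.array([plane(K,c["T"],*f(p),.031) for p in [(131,108),(277,112),(276,197),(133,197)]])
print(C.round(4).tolist(),C.mean(0))
y=C[1]+C[2]-C[0]-C[3]; print("yaw",np.degrees(np.arctan2(-y[0],y[1])),np.linalg.norm(y)/2,np.linalg.norm(C[0]+C[1]-C[2]-C[3])/2)
im=cv2.imread("pics/w3.png"); g8=cv2.cvtColor(im,6); m=np.zeros_like(g8); m[225:280,245:325]=cv2.inRange(g8,205,255)[225:280,245:325]
k=max(cv2.findContours(cv2.morphologyEx(m,3,np.ones((7,7))),0,2)[0],key=cv2.contourArea); rc=cv2.minAreaRect(k); print(rc)
B=np.array([plane(K,c["T"],*q,.031) for q in cv2.boxPoints(rc)]); print(B.round(4).tolist(),B.mean(0))
for p in [(150,280),(250,243),(400,200)]: print("fix edge z=0/.02",plane(K,c["T"],*f(p),0).round(3),plane(K,c["T"],*f(p),.02).round(3))
s,Ks,Ts,_=grab("scene");s,Kd,Td,_=grab("side")
print("probe",cross([ray(Ks,Ts,424,192),ray(Kd,Td,402,234)]).round(3))
print("clamp",cross([ray(Ks,Ts,410,240),ray(Kd,Td,383,266)]).round(3))
print(r.get_obs()["joint_positions"].round(1))
E
```

```text
TL [ 0.4511 -0.4043  0.0302]
BL [ 0.4907 -0.419   0.0287]
[[0.4495, -0.404, 0.031], [0.4724, -0.3406, 0.031], [0.5115, -0.3541, 0.031], [0.4903, -0.4183, 0.031]] [ 0.48092655 -0.37924064  0.031     ]
yaw -19.099828849247373 0.06758279620517539 0.042284995178783764
((284.0, 252.0), (54.0, 78.0), 90.0)
[[0.4345, -0.4111, 0.031], [0.4626, -0.3261, 0.031], [0.5249, -0.3465, 0.031], [0.4957, -0.4346, 0.031]] [ 0.47940245 -0.3795713   0.031     ]
fix edge z=0/.02 [ 0.544 -0.435  0.   ] [ 0.537 -0.429  0.02 ]
fix edge z=0/.02 [ 0.541 -0.378  0.   ] [ 0.534 -0.375  0.02 ]
fix edge z=0/.02 [ 0.543 -0.298  0.   ] [ 0.535 -0.298  0.02 ]
probe [ 0.701 -0.359  0.219]
clamp [ 0.642 -0.372  0.097]
[ -48.4    5.    91.3    0.    83.6 -120.3]
```

View pics/w3.png

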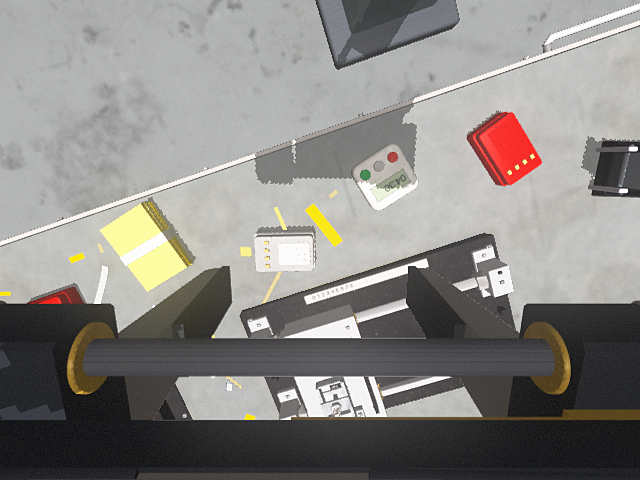

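Module centre is (0.481, −0.379) with yaw −19° and its top at about 0.03. The carrier is at (0.5475, 0.1195) with yaw −19.7°. I'll rotate −90° above the module and set the opening to about 60 mm, because the fixture edge is close.

Call:
{"fn": "arm_command", "kwargs": {
  "delta_pos": [
    [0.006,-0.01,-0.02],
    [0.012,-0.02,-0.04],
    [0.018,-0.03,-0.06],
    [0.024,-0.04,-0.08],
    [0.031,-0.05,-0.1]
  ],
  "roll": [-0.18,-0.36,-0.54,-0.72,-0.9],
  "claw": [0.65,0.65,0.65,0.65,0.65]
}}

```text
t: 3.98
eef_pos: [0.483, -0.378, 0.1747]
ee_rot: [179.9, 0.2, 110.0]
wrist_force: [1.0, -0.7, 0.2]
finger_gap: 0.0597
grip_force: 0.0
```

Call:
{"fn": "arm_command", "kwargs": {
  "delta_pos": [
    [0,0,0],
    [0,0,0],
    [0,0,0],
    [0,0,0],
    [0,0,0]
  ],
  "roll": [-0.18,-0.36,-0.54,-0.685,-0.685],
  "claw": [0.65,0.65,0.65,0.65,0.65]
}}

```text
t: 4.6
eef_pos: [0.4826, -0.378, 0.175]
ee_rot: [179.9, 0.1, 71.1]
wrist_force: [-0.4, -0.3, 0.7]
finger_gap: 0.0596
grip_force: 0.0
```

```bash
python3 - <<'E'
from h import *
i,K,T,d=grab("wrist","w4.png"); np.savez("w4.npz",K=K,T=T)
o=r.get_obs();print(o["eef_pos"],o["ee_rot"],o["finger_gap"])
E
```

```text
[ 0.48235359 -0.37811541  0.17474549] [1.79890040e+02 5.20535425e-02 7.11884380e+01] 0.06001837140988483
```

View pics/w4.png

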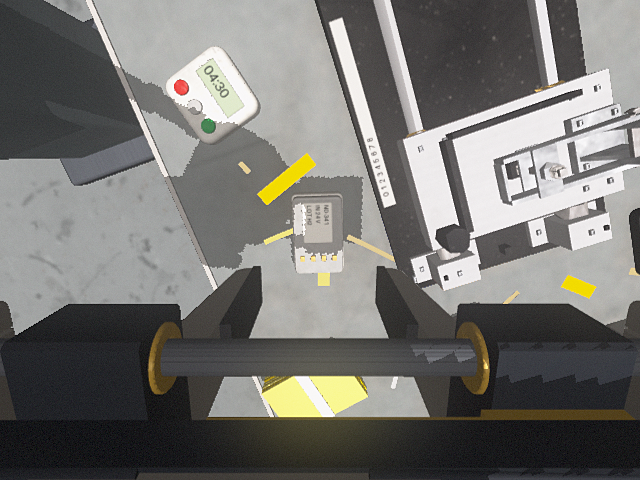

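Wrist view: the module's top face spans about (293–344, 195–272), centred between the fingertips (262 and 377). The fixture's knob and corner block are at (455,238) and (447,275). I'll check clearance from the gripper body.

```bash
python3 - <<'E'
from h import *
c=np.load("w4.npz");K=c["K"];T=c["T"]
for p in [(455,238),(447,275),(420,260),(412,140)]: print(p,[plane(K,T,*p,z).round(3).tolist() for z in (.02,.05,.09)])
C=np.array([plane(K,T,*p,.031) for p in [(293,272),(344,272),(341,195),(294,195)]]);print(C.round(4).tolist(),C.mean(0))
y=C[2]+C[3]-C[0]-C[1];print(np.degrees(np.arctan2(-y[0],y[1])))
w=np.load("w3.npz")
print("knob/block w3-w4",cross([ray(K,T,447,268),ray(K,w["T"],260,323)]).round(3))
E
```

```text
(455, 238) [[0.598, -0.426, 0.02], [0.589, -0.415, 0.05], [0.576, -0.4, 0.09]]
(447, 275) [[0.583, -0.458, 0.02], [0.575, -0.444, 0.05], [0.565, -0.425, 0.09]]
(420, 260) [[0.562, -0.436, 0.02], [0.557, -0.424, 0.05], [0.549, -0.408, 0.09]]
(412, 140) [[0.583, -0.33, 0.02], [0.575, -0.328, 0.05], [0.565, -0.326, 0.09]]
[[0.4493, -0.4054, 0.031], [0.4927, -0.4201, 0.031], [0.5114, -0.3534, 0.031], [0.4735, -0.3406, 0.031]] [ 0.48174658 -0.37987309  0.031     ]
-18.052560873169302
knob/block w3-w4 [ 0.596 -0.473 -0.05 ]
```

Call:
{"fn": "arm_command", "kwargs": {
  "delta_pos": [
    [-0.001,-0.001,-0.03],
    [-0.001,-0.001,-0.06],
    [-0.001,-0.001,-0.09],
    [-0.001,-0.001,-0.105],
    [-0.001,-0.001,-0.115]
  ],
  "roll": [0,0,0,0,0],
  "claw": [0.65,0.65,0.65,0.65,0.65]
}}

```text
t: 5.28
eef_pos: [0.4806, -0.3799, 0.0583]
ee_rot: [180.0, 0.0, 71.0]
wrist_force: [0.1, -1.7, -0.1]
finger_gap: 0.0595
grip_force: 0.0
```

Call:
{"fn": "arm_command", "kwargs": {
  "delta_pos": [
    [0,0,-0.006],
    [0,0,-0.012],
    [0,0,-0.018],
    [0,0,-0.024],
    [0,0,-0.024]
  ],
  "roll": [0,0,0,0,0],
  "claw": [0.65,0.65,0.65,0.65,0.65]
}}

```text
t: 5.9
eef_pos: [0.48, -0.3797, 0.0337]
ee_rot: [-179.9, -0.0, 70.9]
wrist_force: [-0.4, 0.1, -0.3]
finger_gap: 0.0597
grip_force: 0.0
```

Call:
{"fn": "arm_command", "kwargs": {
  "delta_pos": [
    [0,0,0],
    [0,0,0],
    [0,0,0],
    [0,0,0],
    [0,0,0]
  ],
  "roll": [0,0,0,0,0],
  "claw": [0.55,0.5,0.45,0.4,0.4],
  "force": 12
}}

```text
t: 6.52
eef_pos: [0.4804, -0.3802, 0.0346]
ee_rot: [180.0, 0.0, 70.9]
wrist_force: [0.3, -1.5, 1.4]
finger_gap: 0.0459
grip_force: 11.9
```

Gripped at 46 mm. Next I lift and carry it to over the pocket at about (0.521, 0.046).

Call:
{"fn": "arm_command", "kwargs": {
  "delta_pos": [
    [0,0,0.04],
    [0,0,0.08],
    [0,0.03,0.12],
    [0,0.07,0.16],
    [0,0.12,0.165]
  ],
  "roll": [0,0,0,0,0],
  "claw": [0.4,0.4,0.4,0.4,0.4]
}}

```text
t: 7.15
eef_pos: [0.4816, -0.2605, 0.203]
ee_rot: [179.6, 0.1, 70.9]
wrist_force: [1.4, 0.0, -0.7]
finger_gap: 0.0461
grip_force: 11.9
```

Call:
{"fn": "arm_command", "kwargs": {
  "delta_pos": [
    [0.005,0.055,0],
    [0.015,0.11,0],
    [0.025,0.165,0],
    [0.03,0.22,0],
    [0.04,0.275,0]
  ],
  "roll": [0,0,0,0,-0.01],
  "claw": [0.4,0.4,0.4,0.4,0.4]
}}

```text
t: 7.78
eef_pos: [0.5199, 0.0168, 0.1992]
ee_rot: [-180.0, 0.0, 70.3]
wrist_force: [1.2, 0.2, -1.0]
finger_gap: 0.0462
grip_force: 11.9
```

Call:
{"fn": "arm_command", "kwargs": {
  "delta_pos": [
    [0,0.031,0],
    [0,0.031,0],
    [0,0.031,0]
  ],
  "roll": [0,0,0],
  "claw": [0.4,0.4,0.4]
}}

```text
t: 8.15
eef_pos: [0.5201, 0.0453, 0.1991]
ee_rot: [-180.0, 0.0, 70.3]
wrist_force: [-0.8, -0.3, -0.3]
finger_gap: 0.0459
grip_force: 11.9
```

```bash
python3 - <<'E'
from h import *
i,K,T,d=grab("wrist","w5.png"); np.savez("w5.npz",K=K,T=T)
o=r.get_obs();print(o["eef_pos"],o["ee_rot"],o["finger_gap"],o["grip_force"])
E
```

```text
[0.52018184 0.04502822 0.19918999] [-1.79994414e+02  2.52517877e-02  7.02914880e+01] 0.04605359021273094 11.895309090614319
```

View pics/w5.png

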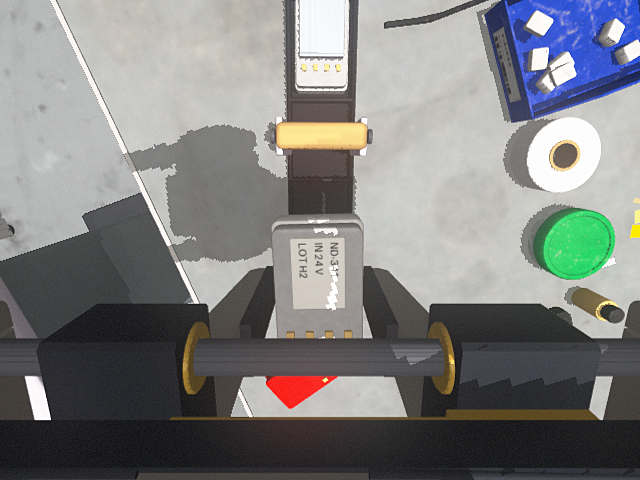

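Wrist view: the module (274–362 × 215–340) is held squarely. The carrier's long edges are at u≈287 and 356, the bar's ends at 276 and 367 (v≈135), and the near end of the full module is at v≈90. I'll refine the carrier position from this view.

```bash
python3 - <<'E'
from h import *
c=np.load("w5.npz");K=c["K"];T=c["T"]
im=cv2.imread("pics/w5.png"); hsv=cv2.cvtColor(im,40); m=cv2.inRange(hsv,(8,90,80),(25,255,255)); m[:100]=0;m[160:]=0;m[:,:260]=0;m[:,380:]=0
rc=cv2.minAreaRect(max(cv2.findContours(m,0,2)[0],key=cv2.contourArea));print(rc)
b=plane(K,T,*rc[0],.105);print("bar",b)
g=cv2.cvtColor(im,6)
E=[]
for v in (175,190,205):
    row=np.where(g[v,260:380]<70)[0]+260; print(v,row.min(),row.max()); 
for u,v in [(287,200),(356,200),(289,90),(356,90)]: print(plane(K,T,u,v,.018).round(4))
ax=np.array([np.cos(np.radians(19.7)),-np.sin(np.radians(19.7))]);ay=np.array([ax[1]*-1,ax[0]])
C0=np.array([.5475,.1195]); tcp=np.array([.5202,.0450])
for n,p in [("bar",b)]: print((p[:2]-C0)@ax,(p[:2]-C0)@ay)
for p in [(287,200,.018),(356,200,.018)]: q=plane(K,T,*p)[:2]-C0; print(q@ax,q@ay)
for p in [(274,260),(362,260),(318,215)]:
    q=plane(K,T,*p,.195)[:2]-tcp; print("mod rel tcp",q@ax,q@ay)
E
```

```text
((321.5, 135.0), (91.0, 28.0), 0.0)
bar [0.54843095 0.11916849 0.105     ]
175 288 349
190 288 351
205 289 351
[0.4993 0.0776 0.018 ]
[0.5618 0.0554 0.018 ]
[0.536  0.1692 0.018 ]
[0.5924 0.1491 0.018 ]
0.000988214639762322 1.717362412846852e-06
-0.03128932826853889 -0.055689983498130716
0.03507400467162829 -0.05553125508888684
mod rel tcp -0.02111335799817854 0.01853996875468582
mod rel tcp 0.020138995068758214 0.018647489188344076
mod rel tcp -0.0005264997252617436 0.03995841986503704
```

Call:
{"fn": "arm_command", "kwargs": {
  "delta_pos": [
    [0.002,0.001,-0.03],
    [0.002,0.001,-0.06],
    [0.002,0.001,-0.09],
    [0.002,0.001,-0.12],
    [0.002,0.001,-0.135]
  ],
  "roll": [0,0,0,0,0],
  "claw": [0.4,0.4,0.4,0.4,0.4]
}}

```text
t: 8.82
eef_pos: [0.5212, 0.0459, 0.0626]
ee_rot: [-179.9, 0.0, 70.2]
wrist_force: [0.1, -0.2, -1.3]
finger_gap: 0.0458
grip_force: 11.9
```

Call:
{"fn": "arm_command", "kwargs": {
  "delta_pos": [
    [0,0,-0.006],
    [0,0,-0.012],
    [0,0,-0.018],
    [0,0,-0.022],
    [0,0,-0.022]
  ],
  "roll": [0,0,0,0,0],
  "claw": [0.4,0.4,0.4,0.4,0.4]
}}

```text
t: 9.45
eef_pos: [0.5221, 0.0471, 0.0422]
ee_rot: [-180.0, 0.0, 70.4]
wrist_force: [0.8, 0.0, -0.6]
finger_gap: 0.0461
grip_force: 11.9
```

Call:
{"fn": "arm_command", "kwargs": {
  "delta_pos": [
    [0,0,-0.001],
    [0,0,-0.001],
    [0,0,-0.001],
    [0,0,-0.001],
    [0,0,-0.001]
  ],
  "roll": [0,0,0,0,0],
  "claw": [0.53,0.57,0.62,0.62,0.62]
}}

```text
t: 10.07
eef_pos: [0.5223, 0.047, 0.0413]
ee_rot: [180.0, -0.0, 70.4]
wrist_force: [-0.7, -0.4, 0.7]
finger_gap: 0.0571
grip_force: 0.0
```

Call:
{"fn": "arm_command", "kwargs": {
  "delta_pos": [
    [0,0,0.03],
    [0,0,0.06],
    [0,0,0.1],
    [0,0,0.15],
    [0,0,0.15]
  ],
  "roll": [0,0,0,0,0],
  "claw": [0.62,0.62,0.62,0.62,0.62]
}}

```text
t: 10.7
eef_pos: [0.5252, 0.0466, 0.1961]
ee_rot: [179.5, -0.1, 70.4]
wrist_force: [-0.3, 0.3, -0.5]
finger_gap: 0.057
grip_force: 0.0
```

```bash
python3 - <<'E'
from h import *
i,K,T,d=grab("wrist","w6.png"); np.savez("w6.npz",K=K,T=T)
o=r.get_obs();print(o["eef_pos"],o["ee_rot"],o["finger_gap"],o["grip_force"])
E
```

```text
[0.52351253 0.04685434 0.19325842] [ 1.79754860e+02 -5.08168806e-02  7.03503675e+01] 0.0571063352003606 0.0
```

View pics/w6.png

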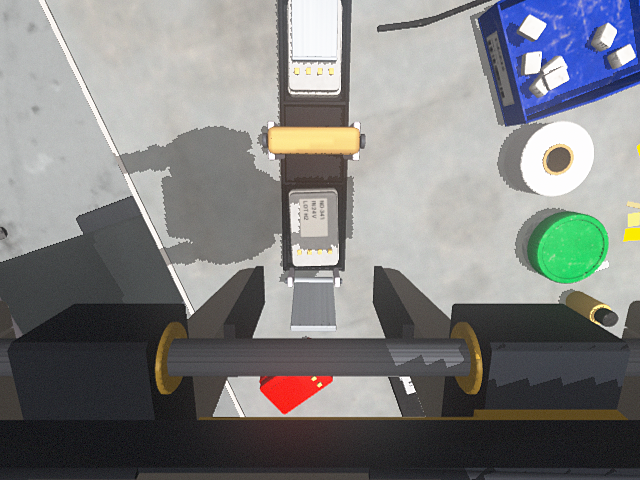

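The module sits square in the pocket at about (315,225), inside the walls, and the flap is still open at (313,300). I'll shut the fingers and go to the flap's outer side.

Call:
{"fn": "arm_command", "kwargs": {
  "delta_pos": [
    [-0.013,-0.036,0],
    [-0.026,-0.072,0],
    [-0.038,-0.107,0],
    [-0.038,-0.107,0],
    [-0.038,-0.107,0]
  ],
  "roll": [0,0,0,0,0],
  "claw": [0,0,0,0,0]
}}

```text
t: 11.38
eef_pos: [0.4837, -0.0593, 0.1901]
ee_rot: [-179.9, -0.0, 70.3]
wrist_force: [-0.2, 0.5, -0.2]
finger_gap: 0.0092
grip_force: 0.0
```

Call:
{"fn": "arm_command", "kwargs": {
  "delta_pos": [
    [0,0,-0.03],
    [0,0,-0.06],
    [0,0,-0.097],
    [0,0,-0.097],
    [0,0,-0.097]
  ],
  "roll": [0,0,0,0,0],
  "claw": [0,0,0,0,0]
}}

```text
t: 12.0
eef_pos: [0.485, -0.0596, 0.0953]
ee_rot: [179.9, -0.0, 70.4]
wrist_force: [0.6, 0.9, 0.9]
finger_gap: 0.0005
grip_force: 0.0
```

Call:
{"fn": "arm_command", "kwargs": {
  "delta_pos": [
    [0.006,0.018,0],
    [0.013,0.036,0],
    [0.019,0.054,0],
    [0.025,0.07,0],
    [0.032,0.089,0]
  ],
  "roll": [0,0,0,0,0],
  "claw": [0,0,0,0,0]
}}

```text
t: 12.62
eef_pos: [0.5174, 0.0297, 0.0957]
ee_rot: [179.9, -0.0, 70.3]
wrist_force: [-0.1, -0.4, 1.0]
finger_gap: 0.0004
grip_force: 0.1
```

Call:
{"fn": "arm_command", "kwargs": {
  "delta_pos": [
    [0.001,0.003,-0.008],
    [0.002,0.006,-0.016],
    [0.002,0.006,-0.024],
    [0.002,0.006,-0.029],
    [0.002,0.006,-0.029]
  ],
  "roll": [0,0,0,0,0],
  "claw": [0,0,0,0,0]
}}

```text
t: 13.25
eef_pos: [0.5177, 0.0347, 0.0647]
ee_rot: [-179.9, 0.0, 70.3]
wrist_force: [0.2, 0.3, 0.2]
finger_gap: 0.001
grip_force: 0.0
```

Call:
{"fn": "arm_command", "kwargs": {
  "delta_pos": [
    [0,0,-0.001],
    [0,0,-0.002],
    [0,0,-0.003],
    [0,0,-0.003],
    [0,0,-0.003]
  ],
  "roll": [0,0,0,0,0],
  "claw": [0,0,0,0,0]
}}

```text
t: 13.88
eef_pos: [0.5184, 0.035, 0.0625]
ee_rot: [180.0, -0.0, 70.4]
wrist_force: [0.3, -1.0, 2.4]
finger_gap: 0.0001
grip_force: 1.0
```

Call:
{"fn": "arm_command", "kwargs": {
  "delta_pos": [
    [0,0,0.03],
    [0,0,0.06],
    [0,0,0.1],
    [0,0,0.15],
    [0,0,0.15]
  ],
  "roll": [0,0,0,0,0],
  "claw": [0,0,0,0.5,0.5]
}}

```text
t: 14.5
eef_pos: [0.521, 0.0347, 0.2169]
ee_rot: [179.5, -0.1, 70.4]
wrist_force: [-0.4, -0.7, 0.5]
finger_gap: 0.0184
grip_force: 0.0
```

```bash
python3 - <<'E'
from h import *
i,K,T,d=grab("wrist","w7.png"); np.savez("w7.npz",K=K,T=T)
o=r.get_obs();print(o["eef_pos"],o["ee_rot"],o["finger_gap"])
im=i[:,:,::-1].copy(); hsv=cv2.cvtColor(im,40); m=cv2.inRange(hsv,(8,90,80),(25,255,255)); m[:90]=0;m[180:]=0;m[:,:240]=0;m[:,400:]=0
rc=cv2.minAreaRect(max(cv2.findContours(m,0,2)[0],key=cv2.contourArea));print(rc,plane(K,T,*rc[0],.105))
# closed-flap prediction: outline of flap and gold contacts
C=np.array([.5484,.1192]);a=np.radians(-19.7);Rm=np.array([[np.cos(a),-np.sin(a)],[np.sin(a),np.cos(a)]])
g=cv2.cvtColor(im,6)
def px(x,y,z):
    p=np.r_[C+Rm@[x,y],z,1]; q=np.linalg.inv(T)@p; return (K@[q[0]/-q[2],q[1]/q[2],1])[:2]
for x in (-.018,.018):
  for y in (-.124,-.064): print(px(x,y,.0435).round(0))
# luminance profile along the carrier's centre line
pr=[]
for y in np.arange(-.15,-.03,.004):
    u,v=px(0,y,.0435).round().astype(int); pr.append((round(y*1000),u,v,*im[v-1:v+2,u-1:u+2].reshape(-1,3).mean(0).astype(int)))
for p in pr: print(*p)
E
```

```text
[0.51937918 0.03486603 0.21408007] [ 1.79769218e+02 -4.30134281e-02  7.03527459e+01] 0.02249052958237549
((313.5, 123.5), (27.0, 85.0), 90.0) [0.54794961 0.11869322 0.105     ]
[296. 261.]
[295. 200.]
[333. 261.]
[333. 200.]
-150 314 286 197 198 198
-146 314 282 194 196 195
-142 314 278 194 198 195
-138 314 275 194 196 195
-134 314 271 190 193 192
-130 314 267 190 194 191
-126 314 263 229 224 221
-122 314 259 205 199 196
-118 314 255 249 246 244
-114 314 251 248 246 245
-110 314 247 249 247 245
-106 314 243 251 249 247
-102 314 239 180 174 172
-98 314 235 169 164 160
-94 314 231 167 162 159
-90 314 227 245 244 243
-86 314 223 251 250 248
-82 314 219 251 250 249
-78 314 215 252 250 249
-74 314 211 252 250 249
-70 314 206 253 252 252
-66 314 202 225 221 219
-62 314 198 237 239 241
-58 314 194 202 207 213
-54 314 189 168 173 180
-50 314 185 157 164 169
-46 314 181 239 241 244
-42 314 176 204 209 213
-38 314 172 71 71 77
-34 314 167 69 70 78
```

The flap is closed: it is bright from y=−124 to −64 mm, and contact came with the tip at z=43.5 mm. Now the handle.

Call:
{"fn": "arm_command", "kwargs": {
  "delta_pos": [
    [0.006,0.016,0],
    [0.012,0.033,0],
    [0.018,0.05,0],
    [0.024,0.067,0],
    [0.03,0.084,0]
  ],
  "roll": [0.18,0.36,0.54,0.72,0.9],
  "claw": [0.8,0.8,0.8,0.8,0.8]
}}

```text
t: 15.18
eef_pos: [0.5471, 0.1196, 0.2098]
ee_rot: [-179.8, -0.1, 122.3]
wrist_force: [0.1, -0.1, 1.0]
finger_gap: 0.0719
grip_force: 0.0
```

Call:
{"fn": "arm_command", "kwargs": {
  "delta_pos": [
    [0,0,0],
    [0,0,0],
    [0,0,0],
    [0,0,0],
    [0,0,0]
  ],
  "roll": [0.18,0.36,0.54,0.67,0.67],
  "claw": [0.8,0.8,0.8,0.8,0.8]
}}

```text
t: 15.8
eef_pos: [0.5471, 0.119, 0.2102]
ee_rot: [-179.9, -0.2, 160.2]
wrist_force: [-0.5, -0.5, 0.1]
finger_gap: 0.0738
grip_force: 0.0
```

Call:
{"fn": "arm_command", "kwargs": {
  "delta_pos": [
    [0,0,-0.03],
    [0,0,-0.06],
    [0,0,-0.09],
    [0,0,-0.112],
    [0,0,-0.112]
  ],
  "roll": [0,0,0,0,0],
  "claw": [0.8,0.8,0.8,0.8,0.8]
}}

```text
t: 16.42
eef_pos: [0.5459, 0.119, 0.0974]
ee_rot: [-179.9, -0.3, 160.2]
wrist_force: [-0.3, 0.0, 0.7]
finger_gap: 0.0737
grip_force: 0.0
```

Call:
{"fn": "arm_command", "kwargs": {
  "delta_pos": [
    [0,0,0],
    [0,0,0],
    [0,0,0],
    [0,0,0],
    [0,0,0]
  ],
  "roll": [0,0,0,0,0],
  "claw": [0.5,0.4,0.3,0.2,0.1],
  "force": 40
}}

```text
t: 17.05
eef_pos: [0.5483, 0.119, 0.1004]
ee_rot: [180.0, 0.0, 160.3]
wrist_force: [-0.7, -0.4, -0.8]
finger_gap: 0.0257
grip_force: 0.0
```

Call:
{"fn": "arm_command", "kwargs": {
  "delta_pos": [
    [0,0,0],
    [0,0,0],
    [0,0,0],
    [0,0,0],
    [0,0,0]
  ],
  "roll": [0,0,0,0,0],
  "claw": [0.1,0.1,0.1,0.1,0.1]
}}

```text
t: 17.68
eef_pos: [0.5482, 0.1189, 0.1004]
ee_rot: [-180.0, 0.0, 160.3]
wrist_force: [-1.8, -1.0, 2.0]
finger_gap: 0.0175
grip_force: 40.0
```

Gripped at 17.5 mm. Next is a slow lift by 0.16 m.

Call:
{"fn": "arm_command", "kwargs": {
  "delta_pos": [
    [0,0,0.01],
    [0,0,0.02],
    [0,0,0.035],
    [0,0,0.05],
    [0,0,0.065]
  ],
  "roll": [0,0,0,0,0],
  "claw": [0.1,0.1,0.1,0.1,0.1]
}}

```text
t: 18.3
eef_pos: [0.5485, 0.1191, 0.1668]
ee_rot: [180.0, 0.0, 160.3]
wrist_force: [-0.5, 1.1, -4.3]
finger_gap: 0.0174
grip_force: 40.0
```

Call:
{"fn": "arm_command", "kwargs": {
  "delta_pos": [
    [0,0,0.02],
    [0,0,0.04],
    [0,0,0.06],
    [0,0,0.08],
    [0,0,0.095]
  ],
  "roll": [0,0,0,0,0],
  "claw": [0.1,0.1,0.1,0.1,0.1]
}}

```text
t: 18.92
eef_pos: [0.5485, 0.119, 0.262]
ee_rot: [180.0, 0.1, 160.3]
wrist_force: [-0.3, 0.9, -5.0]
finger_gap: 0.0174
grip_force: 40.0
```

Call:
{"fn": "arm_command", "kwargs": {
  "delta_pos": [
    [0,0,0],
    [0,0,0],
    [0,0,0],
    [0,0,0],
    [0,0,0]
  ],
  "roll": [0,0,0,0,0],
  "claw": [0.1,0.1,0.1,0.1,0.1]
}}

```text
t: 19.55
eef_pos: [0.5481, 0.119, 0.26]
ee_rot: [-180.0, -0.0, 160.3]
wrist_force: [0.5, -0.1, -4.2]
finger_gap: 0.0179
grip_force: 40.0
```

Call:
{"fn": "arm_command", "kwargs": {
  "delta_pos": [
    [0,0,0],
    [0,0,0],
    [0,0,0],
    [0,0,0],
    [0,0,0]
  ],
  "roll": [0,0,0,0,0],
  "claw": [0.1,0.1,0.1,0.1,0.1]
}}

```text
t: 20.18
eef_pos: [0.5482, 0.119, 0.2603]
ee_rot: [-180.0, 0.0, 160.3]
wrist_force: [-0.2, 0.2, -4.1]
finger_gap: 0.0177
grip_force: 40.0
```

```bash
python3 - <<'E'
from h import *
o=r.get_obs();print(o["t"],o["eef_pos"],o["ee_rot"],o["wrist_force"],o["ft_torque"],o["finger_gap"],o["grip_force"],abs(o["qvel"]).max())
for n in ("scene","side"):
    i,K,T,d=grab(n,n+"9.png"); a=np.radians(-19.7);Rm=np.array([[np.cos(a),-np.sin(a)],[np.sin(a),np.cos(a)]])
    hsv=cv2.cvtColor(i,41); m=cv2.inRange(hsv,(8,70,80),(28,255,255))
    P=np.r_[o["eef_pos"],1]; q=np.linalg.inv(T)@P; u=(K@[q[0]/-q[2],q[1]/q[2],1])[:2]; print(n,"bar predicted",u.round())
    g=i.mean(2)
    # carrier base corners predicted if level: mean brightness inside (dark) and just below
    for y in (-.12,-.06,.06,.12):
        s=[]
        for dz in (-.025,-.01,.003,.015,.03):
            X=np.r_[o["eef_pos"][:2]+Rm@[-.032,y],o["eef_pos"][2]-.1+dz,1]; q=np.linalg.inv(T)@X; p=(K@[q[0]/-q[2],q[1]/q[2],1])[:2].round().astype(int); s.append(int(g[p[1],p[0]]))
        print(y,s)
E
```

```text
20.175 [0.54822825 0.11901386 0.2603125 ] [-1.79999911e+02  1.03312700e-03  1.60303427e+02] [-0.16084713  0.16657747 -4.09577248] [-0.03581211 -0.01606185 -0.02095551] 0.017741585026380666 39.994568824768066 0.11388722493237602
scene bar predicted [250. 143.]
-0.12 [179, 170, 75, 64, 107]
-0.06 [174, 125, 68, 70, 117]
0.06 [170, 133, 88, 73, 109]
0.12 [170, 99, 59, 82, 126]
side bar predicted [316. 136.]
-0.12 [106, 104, 84, 96, 136]
-0.06 [94, 122, 129, 137, 160]
0.06 [95, 88, 86, 93, 115]
0.12 [77, 104, 103, 91, 106]
```

```bash
python3 - <<'E'
from h import *
i,K,T,d=grab("wrist","w9.png"); o=r.get_obs(); a=np.radians(-19.7);Rm=np.array([[np.cos(a),-np.sin(a)],[np.sin(a),np.cos(a)]]); g=i.mean(2)
for s in (-1,1):   # compare brightness of both ends: moved flap vs the fixed shut one
    L=[]
    for y in range(44,136,5):
        X=np.r_[o["eef_pos"][:2]+Rm@[-.01,s*y/1000],o["eef_pos"][2]-.0565,1]; q=np.linalg.inv(T)@X; u,v=(K@[q[0]/-q[2],q[1]/q[2],1])[:2].round().astype(int)
        L.append(int(g[v-1:v+2,u-1:u+2].mean()))
    print(s,(u,v),L)
print(o["wrist_force"])
E
```

```text
-1 (np.int64(102), np.int64(247)) [164, 200, 193, 150, 127, 157, 157, 157, 156, 244, 243, 242, 241, 239, 238, 223, 233, 204, 209]
1 (np.int64(533), np.int64(248)) [156, 155, 153, 153, 127, 147, 152, 152, 154, 152, 152, 153, 225, 235, 235, 236, 224, 197, 200]
[-0.05450736  0.29973006 -4.61910619]
```

Both ends show the same profile: flap edge at 64 mm and hinge at 124 mm. So the carrier is level and the flap is shut. Handing in.

```bash
python3 -c "
from cell import r
print(r.close_job())"
```

```text
the job is handed in; nothing more can be done
None
```

Handed in at about 20 s, no verdict shown: the module is in the pocket, the flap is shut, and the carrier is held level with its underside about 16 cm up; I viewed 11 pictures, one over the limit of 10.

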